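# Nest the mixing pots in the trough and swing the keeper shut

## Robot

A 7-joint arm with a two-finger parallel gripper is mounted at the origin on the work surface. World frame = base frame: x ahead of the robot, y to its left, z up, the work surface at z = 0. Lengths are in m, angles in rad, forces in N, time in s.
With the tool pointing down it reaches from about 0.425 to 0.875 m from the base axis. Payload 4.7 kg.
Tool frame: the origin (TCP) lies at the very end of the fingers, on their centre line; the grasp point (between the pads) lies 19 mm behind it; z points along the fingers, y is the line along which they close (so a half turn about z gives the same grasp; the last joint's range is limited). The gripper opens to 87 mm and grips with 3 to 60 N. Pads are 19 mm wide; open, the fingers measure 117 mm over their backs; the gripper's body (75 mm by 190 mm) begins 51 mm behind the grasp point.
Start: joints at [-1.206, 0.321, -0.07, 1.45, 0.023, 1.371, -0.057], TCP at [0.223, 0.61, 0.223] pointing down, gripper open.
Joint ranges: [-2.86, 2.86], [-0.3, 2.09], [-1.38, 1.24], [0.06, 2.45], [-1.56, 4.7], [0.09, 2.05], [-2.69, 2.69]. Speed limits (rad/s): [2.57, 2.57, 3.14, 3.14, 3.14, 3.14, 3.14].

## Interface

Orientations are given as a rotation vector (axis times angle).
In Python, from plant import env, optics gives the robot as it stands. The module is installed in compiled form; this text tells all that it offers.
- The arm moves only by the tool send_rows, never from a script. Its argument "moves" is text: rows parted by semicolons, each of 5 numbers parted by spaces: the opening, from -1 (shut) to 1 (fully open), then the shift along the tool's x, y, z in mm, then the turn about the tool's z in degrees. A call has 1 to 10 rows; each row is the pose to reach, as a shift and turn from the pose commanded when the call began, along the tool's axes at that moment; what a row does not reach only later rows make up. A row lasts 1/10 s, in which the tool goes at most 50 mm and 8.59 degrees, less where a joint would pass 70% of its speed; a pose out of reach is approached as far as the arm can. A call with a gripper value outside its range is refused whole. The fingers move at their own pace and stop on an object; the grip force is fixed at half the most. Time passes only in rows, so rows that repeat a pose let the fingers close. It gives the time, the measured TCP pose, the force, the opening and the grip force at its end, in the units of the state.
- env.read_state(): the state, without advancing time (a new reading comes with each control period).
- optics.snapshot(name): name is "scene" or "top" or "wrist"; returns (picture, depth): 420x560x3 uint8, red, green, blue; 420x560 float32, m along the optical axis (not along the pixel's ray), 0 where there is no reading.
- optics.camera_params(name): a dict with "intrinsics" (3x3 intrinsics, pixels), "world_from_camera" (4x4, takes a point from camera to world coordinates); the wrist camera has in their place "tool_from_camera" (4x4, takes a point from camera to tool coordinates, whose origin is the TCP and whose axes are the flange's). Camera axes: x right, y up, looking along -z (the intrinsics and any distortion apply to the point x, -y, -z); pixel columns grow to the right and rows downward; lengths in m; the calibration is good to about 2 mm. A picture is of the moment at which its call begins: read the wrist's pose just before it. camera_params takes no time and is no camera call.
- env.hand_in(): hands the job in; it is judged then, once.
Trained networks look in the newest picture that a camera, given by its name, has taken for a name from the list of things; names that differ only in an ending like _2 or _b are one class to them, and where a whole thing is asked for, a point or a joint stands for the part that bears it (a point fixed in the world has none). Each returns a list of dicts, best first, with "conf" (0 to 1); they miss things now and then, are a little off and sometimes report something else, mostly with a low value. They report only what shows in the picture. A call takes as long as a camera call. They do not tell look-alikes from the thing itself.
- optics.recognise(thing, camera): "location" ([row, column] in pixels, amid what is visible of it).
- optics.tip_of(thing, camera): "location" ([row, column] in pixels: a listed point, or the origin of a listed thing).
The state is a dict: "time": time; "joint_pos": joint angles; "joint_vel": joint speeds; "effort": joint torques, N m; "tcp_pos": TCP position; "tcp_rot": TCP orientation; "ft_force": force on the tool from outside, world axes, zero at the start; "ft_torque": the same for the moment, N m; "finger_gap": finger opening in m; "grip_force": force on a finger pad.
Only numpy, scipy, OpenCV 4.12 (cv2) and the standard library are available. Lean on these libraries where they do the work, as an engineer would, in place of code of your own. Each camera call takes 0.05 s, during which the arm holds its last target. There are 200 camera calls.

## Task

Two black mixing pots lie on their sides in the V-shaped wooden trough. Push the pot nearer the open end, foot first, fully into the other one so that they nest, leaving both lying in the trough, then swing the metal keeper bar shut across the trough behind them. Leave the tin, the brush and the wire spool where they are.

Things in the scene. Friction and masses are not known exactly. Their poses are not given: they have to be found in the camera images.
- trough: V-shaped plywood trough fixed to the bench. Origin on the bench under the valley; x runs along the valley from the open end (x = -150 mm) to the end stop, z up. The V faces slope at 45 degrees, z = 8 mm + |y| from x = 22 mm to the stop, 6.5 mm higher on the entry half; they end at |y| = 34 mm, 42 mm (entry half 49 mm) up. Backs and feet reach |y| = 52 mm.
- stop_face (a point): Middle of the end stop's inner face, at x = 135 mm, z = 46 mm in the trough's frame; the stop is a board 100 mm wide and 90 mm high, leaning back 14 degrees to match the foot of a lying pot.
- pot_back: Black tapered round pot nearer the stop, lying on its side, mouth to the open end. 85 mm tall, rim 84 mm across, wall 3.5 mm, 10 degrees taper a side; foot 42 mm across, its edge sloping out to 58 mm in the first 12 mm. Raised inner floor: a fully nested pot sits 34 mm further out along the axis. Origin: centre of the underside; z along the axis to the mouth. 130 g.
- pot_front: Identical pot nearer the open end, same attitude and axes: the one to push. It is light: pushed high on the rim, or with fingers poking inside the mouth, it tips and jams on the rim of the other; pushed on both sides of the rim at or just below mid-height it slides straight in.
- pot_front_rim (a point): Centre of the front pot's mouth, 85 mm along its axis. As the pot lies in the V its axis rises 14 degrees towards the mouth, this point is 73 mm above the bench, the rim's top 114 mm (also once nested), and the rim's lowest part reaches 10 mm nearer the open end than this point.
- keeper (a joint): Angle of the keeper bar about its upright pivot: 0 shut (across the trough, along the trough's +y), growing as it swings to the open end, 1.57 when it lies beside the trough; stop at 2.1. Stays where left. Aluminium bar reaching 140 mm from the pivot, 12 mm thick, from 53 to 79 mm above the bench. Shut, it passes about 14 mm behind the rim of the nested pots.
- keeper_pivot (a point): Pivot axis of the keeper at the bar's mid-height, at x = -6, y = -85 mm in the trough's frame.
- keeper_tip (a point): Free end of the keeper bar, mid-height, 140 mm from the pivot axis.
- glue_tin: Bystander: closed metal tin, 80 mm across, 110 mm high, origin under its centre.
- brush: Bystander: brush, 190 mm long, lying along its x.
- wire_spool: Bystander: copper wire spool, 80 mm across, 50 mm high, origin under its centre.
Not all that is in view belongs to the job. What is shaped like the pot_front but blue or red is not meant.

How it is judged:
On the way, in this order (a step that is already met when the one before it is completed fails the run):
1. the front pot is fully nested in the back pot (z of pot_front in the frame of pot_back between 0.028 and 0.043 m and x of pot_front in the frame of pot_back between -0.008 and 0.008 m and y of pot_front in the frame of pot_back between -0.008 and 0.008 m and angle between the z axis of pot_front and the z axis of pot_back, either way round below 0.12 rad), for 0.2 s.
2. the keeper bar is swung shut behind them (value of joint keeper below 0.12 rad), for 0.2 s.
At the end, for the whole second after the job is handed in: Front pot nested in the back pot (feet 28-43 mm apart along the axis, 8 mm off it at most, axes within 0.12 rad); back pot lying in the trough by the stop (foot at x 100-150 mm, |y| under 15 mm, z under 65 mm); keeper within 0.12 rad of shut; pots at rest (all of step 1 and x of pot_back in the frame of trough between 0.1 and 0.15 m and y of pot_back in the frame of trough between -0.015 and 0.015 m and z of pot_back in the frame of trough below 0.065 m and value of joint keeper below 0.12 rad and linear speed of each of pot_front, pot_back below 0.02 m/s); the robot touches nothing.
It fails at once if the glue tin is moved more than 30 mm (distance of glue_tin from where it was at the start of the episode above 0.03 m).
It fails at once if the brush is moved more than 30 mm (distance of brush from where it was at the start of the episode above 0.03 m).
It fails at once if the wire spool is moved more than 30 mm (distance of wire_spool from where it was at the start of the episode above 0.03 m).
It also fails if it takes over 51 s, if anything falls off the work surface, if the arm or the gripper's body presses on something with over 40 N, if the wrist force passes 120 N, or if a joint passes its speed limit or range.

## Working session

There is one attempt and no reset: what is moved stays moved. The work goes in short steps, Python scripts to look and compute and a tool call to move; the robot and the scene stay as the last step left them, time stands still between calls to the robot, and variables do not carry over. Pictures are saved under pics/ and viewed, at most 11 in all, crops included, and the job is handed in when it is done.

Besides the shell and the picture viewer there is one more tool, called as name(argument=value, ...) on one line, values as JSON. send_rows: Moves the arm, as the interface text tells. Its arguments: {"type":"object","properties":{"moves":{"type":"string"}},"required":["moves"]}

```bash
mkdir -p pics
cat > h.py <<'E'
import numpy as np, cv2
from plant import env, optics
from scipy.spatial.transform import Rotation as R
def snap(n):
    return optics.snapshot(n)
def world(n,px,d):
    c=optics.camera_params(n);K=np.array(c["intrinsics"]);r,cc=px
    p=np.array([(cc-K[0,2])/K[0,0]*d,-(r-K[1,2])/K[1,1]*d,-d,1])
    if n=="wrist":
        s=env.read_state();T=np.eye(4);T[:3,:3]=R.from_rotvec(s["tcp_rot"]).as_matrix();T[:3,3]=s["tcp_pos"]
        M=T@np.array(c["tool_from_camera"])
    else: M=np.array(c["world_from_camera"])
    return (M@p)[:3]
def cloud(n,dep):
    c=optics.camera_params(n);K=np.array(c["intrinsics"]);r,cc=np.nonzero(dep>0);d=dep[r,cc]
    P=np.stack([(cc-K[0,2])/K[0,0]*d,-(r-K[1,2])/K[1,1]*d,-d,np.ones_like(d)])
    return r,cc,(np.array(c["world_from_camera"])@P)[:3].T
E
python3 - <<'E'
from h import *
s=env.read_state();print({k:np.round(v,3) for k,v in s.items()})
print(R.from_rotvec(s["tcp_rot"]).as_matrix().round(3))
for n in("top","scene"):
    p,d=snap(n);cv2.imwrite(f"pics/{n}1.png",p[:,:,::-1]);np.save(f"{n}1.npy",d)
    print(n,optics.camera_params(n))
    for t in("pot_front_rim","pot_front","pot_back","stop_face","keeper_pivot","keeper_tip","trough","glue_tin","brush","wire_spool"):
        for q in optics.tip_of(t,n)[:3]:
            r,c=map(int,q["location"]);dd=d[min(max(r,0),419),min(max(c,0),559)]
            print(t,np.round(q["location"]),round(q["conf"],2),world(n,q["location"],dd).round(3))
E
```

```text
{'time': np.float64(0.0), 'joint_pos': array([-1.206,  0.322, -0.07 ,  1.452,  0.023,  1.371, -0.057]), 'joint_vel': array([-0.001,  0.001,  0.001,  0.   , -0.001, -0.001, -0.   ]), 'effort': array([-0.0000e+00, -4.9129e+01, -4.0400e-01, -3.1253e+01, -6.4000e-02,
        4.4000e-02,  0.0000e+00]), 'tcp_pos': array([0.223, 0.61 , 0.221]), 'tcp_rot': array([-5.480e-01, -3.093e+00,  3.000e-03]), 'ft_force': array([ 1.073,  0.205, -0.785]), 'ft_torque': array([-0.01 , -0.026,  0.084]), 'grip_force': np.float64(0.0), 'finger_gap': np.float64(0.087)}
[[-0.939  0.344 -0.001]
 [ 0.344  0.939 -0.002]
 [-0.    -0.002 -1.   ]]
top {'intrinsics': array([[415.03741249,   0.        , 283.44689658],
       [  0.        , 415.03741249, 209.89095996],
       [  0.        ,   0.        ,   1.        ]]), 'world_from_camera': array([[-0.01714311,  0.99586693, -0.08919172,  0.44215142],
       [-0.99984805, -0.01735679, -0.00162061, -0.0072383 ],
       [-0.00316199,  0.08915039,  0.99601316,  1.28456115],
       [ 0.        ,  0.        ,  0.        ,  1.        ]])}
pot_front_rim [258. 338.] 0.92 [ 0.
[... 1398 characters left out ...]
9.] 0.88 [0.729 0.196 0.043]
pot_front [213. 374.] 0.79 [0.372 0.204 0.036]
pot_front [257. 227.] 0.79 [ 0.723 -0.026  0.06 ]
pot_back [248. 347.] 0.8 [0.532 0.206 0.065]
stop_face [256. 354.] 0.96 [0.552 0.235 0.083]
stop_face [203. 251.] 0.17 [ 0.564 -0.074  0.076]
keeper_pivot [229. 295.] 0.94 [0.569 0.073 0.085]
keeper_pivot [323. 416.] 0.74 [0.623 0.431 0.082]
keeper_pivot [189. 294.] 0.17 [0.476 0.006 0.105]
keeper_tip [228. 296.] 0.69 [0.568 0.073 0.086]
keeper_tip [203. 252.] 0.59 [ 0.563 -0.074  0.077]
trough [227. 317.] 0.57 [0.496 0.097 0.026]
glue_tin [323. 414.] 0.94 [0.624 0.427 0.082]
brush [253. 444.] 0.82 [0.37  0.413 0.018]
wire_spool [180. 146.] 0.86 [ 0.655 -0.394  0.049]
```

View pics/top1.png

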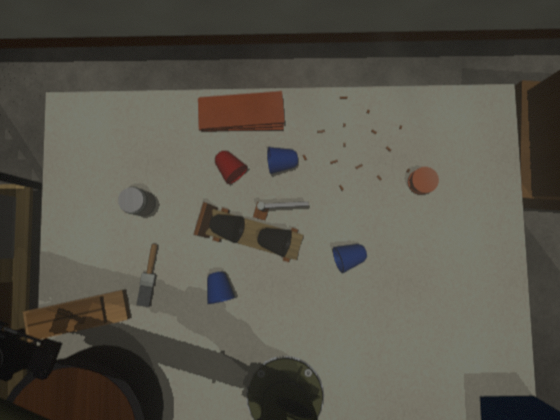

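View pics/scene1.png

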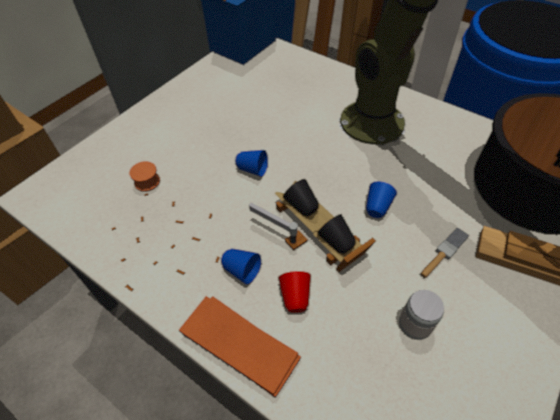

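The two black pots lie in the trough, back one at top (227,228) and front one at top (240,274). Blue look-alikes are at (160,283), (257,350) and (288,220), and the red one is at (166,231). Only the black pot at (240,274), nearer the open end of the trough, fits pot_front. I'll confirm with a crop and fit the geometry.

```bash
cat > fit.py <<'E'
from h import *
from scipy.optimize import least_squares
def ray(n,px,z):
    a=world(n,px,1.);b=world(n,px,2.);return a+(b-a)*(z-a[2])/(b[2]-a[2])
def frame(p): # x,y,yaw -> trough
    c,s=np.cos(p[2]),np.sin(p[2]);return np.array([p[0],p[1]]),np.array([[c,-s],[s,c]])
def blackpts(tag,p0,xlo=-.16,xhi=.15):
    out=[]
    o,Rm=frame(p0)
    for n in("top","scene"):
        im=cv2.imread(f"pics/{n}{tag}.png");d=np.load(f"{n}{tag}.npy");r,c,P=cloud(n,d)
        q=(P[:,:2]-o)@Rm
        m=(im[r,c].max(1)<70)&(abs(q[:,1])<.05)&(q[:,0]>xlo)&(q[:,0]<xhi)&(P[:,2]>.035)&(P[:,2]<.125)
        out.append(P[m])
    return out
a=np.radians(14)
def res_pot(q,x0,z0):   # q in trough coords, pot foot centre at (x0,0,z0), axis towards -x, up
    v=q-np.array([x0,0,z0]);s=-v[:,0]*np.cos(a)+v[:,2]*np.sin(a)
    h=np.hypot(v[:,1],v[:,0]*np.sin(a)+v[:,2]*np.cos(a))
    rr=np.interp(s,[0,.012,.085],[.021,.029,.042])
    return np.where((s>0)&(s<.09),(h-rr)*np.cos(np.radians(10)),.02)
E
python3 - <<'E'
from fit import *
for n,st,kp,kt in(("top",(227,211),(207,262),(202,307)),("scene",(256,354),(229,295),(203,252))):
    S=ray(n,st,.046);Kp=ray(n,kp,.066);Kt=ray(n,kt,.066)
    w=(S-Kp)[:2];yaw=np.arctan2(w[1],w[0])-np.arctan2(.085,.141)
    c,s=np.cos(yaw),np.sin(yaw);o=S[:2]-.135*np.array([c,s]);k=Kt-Kp
    print(n,S.round(3),Kp.round(3),Kt.round(3),"len",np.hypot(*w).round(4),"yaw",np.degrees(yaw).round(1),o.round(3),"kl",np.hypot(k[0],k[1]).round(3), "keeper ang",np.degrees(np.arctan2(k[1],k[0])-yaw).round(1))
    p0=np.array([*o,yaw])
    if n=="top": P0=p0
for it in range(2):
    T=blackpts(1,P0);print([len(t) for t in T])
    Q=np.vstack(T)
    def f(p):
        o,Rm=frame(p);q=np.c_[(Q[:,:2]-o)@Rm,Q[:,2]]
        e1=res_pot(q,p[3],p[5]);e2=res_pot(q,p[4],p[6])
        return np.r_[np.where(abs(e1)<abs(e2),e1,e2),(p[5]-.0525)*3,(p[6]-.046)*3,(p[0]-P0[0])*.0]
    # x0 of frame along axis is degenerate with pots: fix origin at start by holding pot_back foot free
    s=least_squares(lambda u:f(np.r_[P0[:2]+u[0]*np.array([-np.sin(P0[2]),np.cos(P0[2])]),u[1:]]),np.r_[0,P0[2],.01,.115,.0525,.046],loss="soft_l1",f_scale=.003)
    u=s.x;P0=np.r_[P0[:2]+u[0]*np.array([-np.sin(P0[2]),np.cos(P0[2])]),u[1]]
    print("trough",P0.round(4),np.degrees(P0[2]).round(2),"front foot x,back foot x,z",u[2:].round(4),"med",np.median(abs(s.fun)).round(4))
np.save("P0.npy",P0)
im=cv2.imread("pics/top1.png")[170:290,170:330];cv2.imwrite("pics/crop1.png",cv2.convertScaleAbs(cv2.resize(im,None,fx=4.5,fy=4.5,interpolation=2),alpha=1.8))
E
```

```text
top [0.506 0.212 0.046] [0.561 0.058 0.066] [ 0.573 -0.075  0.066] len 0.1638 yaw 78.7 [0.479 0.08 ] kl 0.134 keeper ang -163.3
scene [0.531 0.228 0.046] [0.56  0.066 0.066] [ 0.556 -0.079  0.066] len 0.1649 yaw 69.0 [0.482 0.102] kl 0.146 keeper ang -160.5
[1421, 1692]
trough [0.4808 0.0793 1.2759] 73.1 front foot x,back foot x,z [-0.0161  0.1314  0.0554  0.0489] med 0.0015
[1428, 1693]
trough [0.4808 0.0793 1.2692] 72.72 front foot x,back foot x,z [-0.0133  0.1281  0.054   0.0505] med 0.0015
```

View pics/crop1.png

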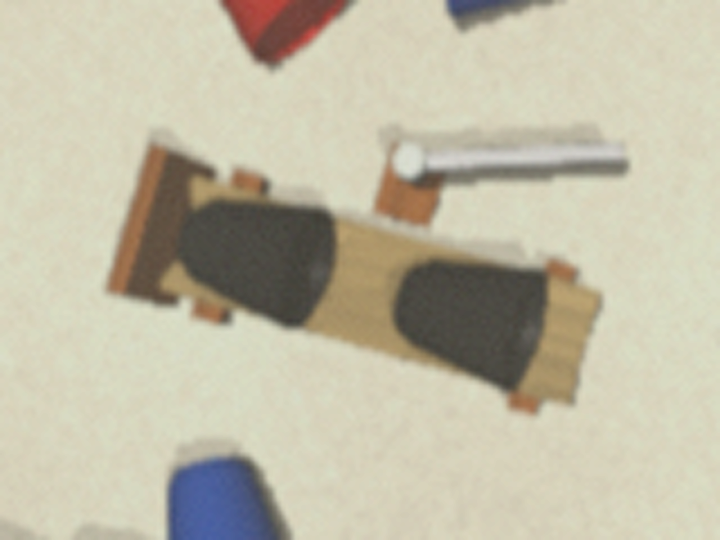

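The crop confirms it: two black pots, with the front one at crop (470,320) near the open end on the right. The keeper bar lies open, pointing right from its pivot at crop (408,162). Moving in now.

send_rows(moves="0.7 -282 -216 0 50;0.7 -282 -216 0 50;0.7 -282 -216 0 50;0.7 -282 -216 0 50;0.7 -282 -216 0 50;0.7 -282 -216 0 50;0.7 -282 -216 0 50;0.7 -282 -216 0 50;0.7 -282 -216 0 50;0.7 -282 -216 0 50")

```text
time: 2.1
tcp_pos: [0.4131, 0.312, 0.2227]
tcp_rot: [-1.801, -2.573, -0.001]
ft_force: [0.9, 0.7, 0.1]
finger_gap: 0.0737
grip_force: 0.0
```

```bash
cat >> fit.py <<'E'
def go(x,y,z,h=None,P=None):
    "trough x,y (m), z, tool-y heading = trough -y; prints tool shift mm and turn deg"
    P=np.load("P0.npy") if P is None else P
    o,Rm=frame(P);w=np.r_[o+Rm@np.array([x,y]),z]
    s=env.read_state();M=R.from_rotvec(s["tcp_rot"]).as_matrix();d=M.T@(w-s["tcp_pos"])
    hd=np.degrees(np.arctan2(M[1,1],M[0,1]));want=np.degrees(P[2])-90 if h is None else h
    t=(hd-want+180)%360-180
    q=np.r_[(s["tcp_pos"][:2]-o)@Rm,s["tcp_pos"][2]]
    print("t",s["time"].round(2),"now trough",(q*1e3).round(1),"shift",(d*1e3).round(1),"turn",round(t,2),"F",np.r_[Rm.T@s["ft_force"][:2],s["ft_force"][2]].round(1),"gap",s["finger_gap"].round(4),"world",w.round(3))
E
python3 -c "
from fit import *
go(-.145,0,.2)"
```

```text
Traceback (most recent call last):
  File "fit.py", line 30, in go
    print("t",s["time"].round(2),"now trough",(q*1e3).round(1),"shift",(d*1e3).round(1),"turn",round(t,2),"F",np.r_[Rm.T@s["ft_force"][:2],s["ft_force"][2]].round(1),"gap",s["finger_gap"].round(4),"world",w.round(3))
              ^^^^^^^^^^^^^^^
AttributeError: 'float' object has no attribute 'round'
```

```bash
sed -i 's/s\["time"\].round(2)/round(float(s["time"]),2)/;s/s\["finger_gap"\].round(4)/round(float(s["finger_gap"]),4)/' fit.py
python3 -c "
from fit import *
go(-.145,0,.2)"
```

```text
t 2.1 now trough [202.1 133.7 222.7] shift [-357.2 -103.9   22.3] turn 37.28 F [ 1.  -0.6  0.1] gap 0.0737 world [ 0.438 -0.059  0.2  ]
```

send_rows(moves="0.7 -357 -104 22 37.3;0.7 -357 -104 22 37.3;0.7 -357 -104 22 37.3;0.7 -357 -104 22 37.3;0.7 -357 -104 22 37.3;0.7 -357 -104 22 37.3;0.7 -357 -104 22 37.3;0.7 -357 -104 22 37.3;0.7 -357 -104 22 37.3;0.7 -357 -104 22 37.3")

```text
time: 3.1
tcp_pos: [0.4381, -0.0585, 0.2007]
tcp_rot: [-2.529, -1.863, -0.001]
ft_force: [0.4, 0.7, -0.5]
finger_gap: 0.074
grip_force: 0.0
```

```bash
python3 -c "
from fit import *
go(-.145,0,.12)
p,d=snap('wrist');cv2.imwrite('pics/w1.png',p[:,:,::-1])
for t in('pot_front_rim','keeper_pivot','keeper_tip'):print(t,[(q['location'],round(q['conf'],2)) for q in optics.tip_of(t,'wrist')])
"
```

```text
t 3.1 now trough [-1.442e+02 -2.000e-01  2.007e+02] shift [-0.8 -0.2 80.7] turn 0.02 F [ 0.8 -0.2 -0.5] gap 0.074 world [ 0.438 -0.059  0.12 ]
pot_front_rim [([6.9, 57.0], 0.84), ([23.8, 521.9], 0.83), ([285.9, 280.2], 0.79), ([152.7, 284.5], 0.6)]
keeper_pivot [([35.0, 377.1], 0.77)]
keeper_tip [([182.0, 410.7], 0.61)]
```

View pics/w1.png

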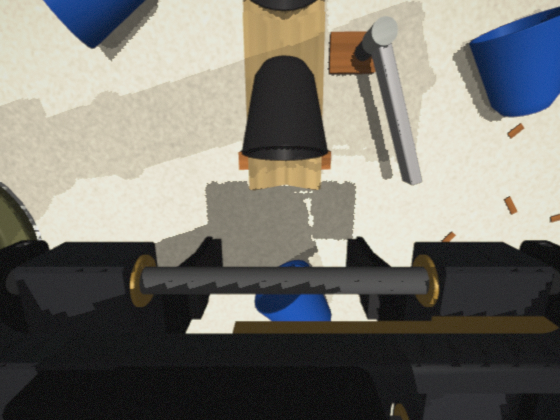

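The wrist view shows the front pot centred (column 285) below and ahead of the fingers, with keeper pivot at (35,380) and its tip at (182,412). Descending behind the rim, then approaching.

send_rows(moves="0.7 -1 0 50 0;0.7 -1 0 100 0;0.7 -1 0 130 0;0.7 -1 0 139 0;0.7 8 0 139 0;0.7 16 0 139 0;0.7 22 0 139 0;0.7 26 0 139 0;0.7 30 0 139 0;0.7 34 0 139 0")

```text
time: 4.3
tcp_pos: [0.4484, -0.0276, 0.062]
tcp_rot: [2.532, 1.86, 0.002]
ft_force: [-0.3, -0.2, 0.4]
finger_gap: 0.0743
grip_force: 0.0
```

```bash
python3 -c "
from fit import *
go(-.06,0,.061)
p,d=snap('wrist');cv2.imwrite('pics/w2.png',p[:,:,::-1])
"
```

```text
t 4.3 now trough [-111.7   -0.8   62. ] shift [51.7 -0.9  1.1] turn -0.12 F [-0.3  0.2  0.4] gap 0.0743 world [0.463 0.022 0.061]
```

View pics/w2.png

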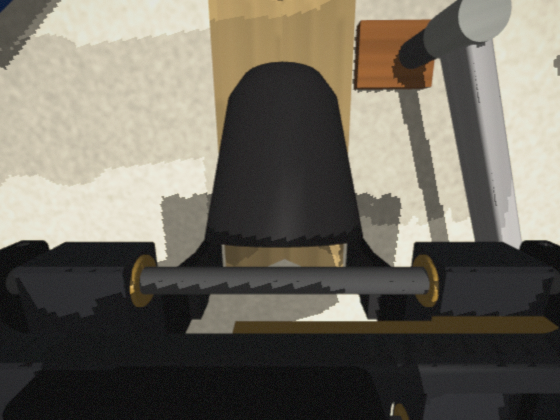

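Fingers straddle the rim symmetrically: the pot spans columns 205–362 and the finger tips are at about 200 and 375. Pushing, first up to the back pot's mouth.

send_rows(moves="0.7 5 -1 1 0;0.7 10 -1 1 0;0.7 16 -1 1 0;0.7 22 -1 1 0;0.7 28 -1 1 0;0.7 34 -1 1 0;0.7 40 -1 1 0;0.7 44 -1 1 0;0.7 48 -1 1 0;0.7 50 -1 1 0")

```text
time: 5.35
tcp_pos: [0.4621, 0.0204, 0.0606]
tcp_rot: [2.531, 1.86, 0.0]
ft_force: [0.6, -3.9, 2.4]
finger_gap: 0.0739
grip_force: 1.8
```

```bash
cat > look.py <<'E'
import sys
from fit import *
tag=sys.argv[1];x1,x2=map(float,sys.argv[2:4])
for n in("top","scene"):
    p,d=snap(n);cv2.imwrite(f"pics/{n}{tag}.png",p[:,:,::-1]);np.save(f"{n}{tag}.npy",d)
P=np.load("P0.npy")
E
python3 - <<'E'
from fit import *
go(0,0,.061)
p,d=snap('wrist');cv2.imwrite('pics/w3.png',p[:,:,::-1])
E
```

```text
t 5.35 now trough [-61.8   0.4  60.6] shift [61.8  0.2 -0.4] turn -0.1 F [-3.6 -1.7  2.4] gap 0.0739 world [0.481 0.079 0.061]
```

View pics/w3.png

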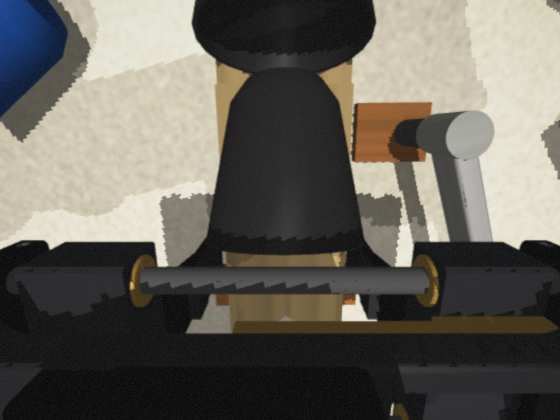

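The pot slid straight; its foot (row 70) is at the back pot's mouth (row 65). Continuing into the nest.

send_rows(moves="0.7 5 0 0 0;0.7 10 0 0 0;0.7 15 0 0 0;0.7 20 0 0 0;0.7 25 0 0 0;0.7 30 0 0 0;0.7 35 0 0 0;0.7 40 0 0 0;0.7 44 0 0 0;0.7 48 0 0 0")

```text
time: 6.4
tcp_pos: [0.4762, 0.0663, 0.0605]
tcp_rot: [-2.532, -1.86, 0.0]
ft_force: [0.4, -1.1, 1.2]
finger_gap: 0.0741
grip_force: 0.9
```

Run:
```python
from fit import *
go(0,0,.061)
```

```text
t 6.4 now trough [-13.8   0.5  60.5] shift [13.8  0.5 -0.5] turn -0.12 F [-0.9 -0.7  1.2] gap 0.0741 world [0.481 0.079 0.061]
```

send_rows(moves="0.7 3 0 0 0;0.7 6 0 0 0;0.7 9 0 0 0;0.7 12 0 0 0;0.7 14 0 0 0;0.7 15 0 0 0;0.7 16 0 0 0")

```text
time: 7.1
tcp_pos: [0.4809, 0.0812, 0.0605]
tcp_rot: [-2.532, -1.86, 0.0]
ft_force: [-0.4, -0.9, -0.2]
finger_gap: 0.0738
grip_force: 0.7
```

Run:
```python
from fit import *
go(0,0,.061)
p,d=snap('wrist');cv2.imwrite('pics/w4.png',p[:,:,::-1])
```

```text
t 7.1 now trough [ 1.8  0.4 60.5] shift [-1.8  0.4 -0.5] turn -0.12 F [-0.9  0.1 -0.2] gap 0.0738 world [0.481 0.079 0.061]
```

View pics/w4.png

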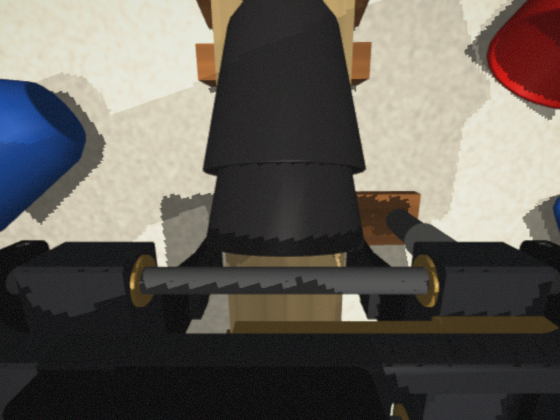

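The front pot is well inside; rims sit at rows 165 and 245, roughly 40+ mm apart, so it isn't quite seated. Pushing on until force rises.

send_rows(moves="0.7 2 0 0 0;0.7 4 0 0 0;0.7 6 0 0 0;0.7 8 0 0 0;0.7 8 0 0 0")

```text
time: 7.65
tcp_pos: [0.4833, 0.0888, 0.0605]
tcp_rot: [-2.532, -1.86, 0.001]
ft_force: [-1.7, -2.8, 1.9]
finger_gap: 0.0741
grip_force: 1.6
```

Run:
```python
from fit import *
go(0,0,.061)
```

```text
t 7.65 now trough [ 9.8  0.4 60.5] shift [-9.8  0.4 -0.5] turn -0.11 F [-3.2  0.8  1.9] gap 0.0741 world [0.481 0.079 0.061]
```

send_rows(moves="0.7 2 0 0 0;0.7 3 0 0 0;0.7 4 0 0 0;0.7 5 0 0 0;0.7 5 0 0 0")

```text
time: 8.15
tcp_pos: [0.4849, 0.0938, 0.0606]
tcp_rot: [-2.532, -1.86, -0.0]
ft_force: [-3.1, -2.7, 1.6]
finger_gap: 0.0736
grip_force: 1.6
```

```bash
cat > nest.py <<'E'
import sys
from fit import *
go(0,0,.061)
p,d=snap('wrist');cv2.imwrite(f'pics/{sys.argv[1]}.png',p[:,:,::-1])
# axial depth profile along the pot's crest in trough frame
P=np.load("P0.npy");o,Rm=frame(P)
s=env.read_state();T=np.eye(4);T[:3,:3]=R.from_rotvec(s["tcp_rot"]).as_matrix();T[:3,3]=s["tcp_pos"]
c=optics.camera_params("wrist");K=np.array(c["intrinsics"]);r,cc=np.nonzero(d>0);dd=d[r,cc]
W=((T@np.array(c["tool_from_camera"]))@np.stack([(cc-K[0,2])/K[0,0]*dd,-(r-K[1,2])/K[1,1]*dd,-dd,np.ones_like(dd)]))[:3].T
q=np.c_[(W[:,:2]-o)@Rm,W[:,2]]
m=(abs(q[:,1])<.004)&(q[:,2]>.08)&(q[:,2]<.125)&(q[:,0]>-.02)&(q[:,0]<.16)
x=q[m,0];z=q[m,2]
b=np.arange(-.02,.16,.002)
print([(round(b0*1e3),round(float(np.median(z[(x>=b0)&(x<b0+.002)]))*1e3,1)) for b0 in b if ((x>=b0)&(x<b0+.002)).sum()>2])
E
python3 nest.py w5
```

```text
t 8.15 now trough [15.1  0.3 60.6] shift [-15.1   0.3  -0.4] turn -0.11 F [-3.4  2.1  1.6] gap 0.0736 world [0.481 0.079 0.061]
[(36, 113.3), (38, 113.2), (40, 112.3), (42, 111.4), (44, 110.3), (46, 109.7), (48, 108.6), (50, 107.7), (52, 107.0), (54, 105.8), (56, 105.0), (58, 104.2), (60, 103.2), (62, 102.4), (64, 101.4), (66, 100.5), (68, 99.7), (70, 106.8), (72, 106.4), (74, 105.6), (76, 104.8), (78, 103.7), (80, 102.5), (82, 101.9), (84, 100.9), (86, 99.9), (88, 99.1), (90, 98.0), (92, 97.3), (94, 96.2), (96, 95.4), (98, 94.5), (100, 93.5), (102, 92.6), (104, 91.7), (106, 90.7), (108, 89.9), (110, 88.9), (112, 88.1), (114, 87.0), (116, 86.1), (118, 85.3), (120, 84.3), (122, 83.4), (124, 82.5), (126, 81.5), (128, 80.9), (130, 80.2), (132, 80.1)]
```

Depth profile gives rim tops at x=36.5 and 70 mm, which puts the feet about 34 mm apart: nested. A gentle extra nudge will show whether they are against the stop.

send_rows(moves="0.7 1 0 0 0;0.7 2 0 0 0;0.7 3 0 0 0;0.7 4 0 0 0;0.7 4 0 0 0")

```text
time: 8.7
tcp_pos: [0.4862, 0.0976, 0.0606]
tcp_rot: [-2.532, -1.86, -0.0]
ft_force: [-1.8, -2.5, 2.2]
finger_gap: 0.0741
grip_force: 1.6
```

```bash
python3 nest.py w6
```

```text
t 8.7 now trough [19.1  0.3 60.6] shift [-19.1   0.3  -0.4] turn -0.11 F [-3.   0.9  2.2] gap 0.0741 world [0.481 0.079 0.061]
[(40, 113.3), (42, 113.3), (44, 112.4), (46, 111.5), (48, 110.4), (50, 109.7), (52, 108.5), (54, 107.8), (56, 107.0), (58, 105.9), (60, 105.1), (62, 104.3), (64, 103.3), (66, 102.3), (68, 101.4), (70, 100.6), (72, 99.9), (74, 106.8), (76, 106.4), (78, 105.6), (80, 104.5), (82, 103.6), (84, 102.8), (86, 101.8), (88, 101.1), (90, 100.0), (92, 99.1), (94, 98.0), (96, 97.1), (98, 96.2), (100, 95.5), (102, 94.5), (104, 93.6), (106, 92.6), (108, 91.6), (110, 90.6), (112, 90.0), (114, 88.9), (116, 88.1), (118, 87.1), (120, 86.2), (122, 85.4), (124, 84.6), (126, 83.6), (128, 82.6), (130, 81.8), (132, 80.9), (134, 80.3), (136, 80.1)]
```

Both pots slide together, with the nesting unchanged. Pushing a bit more toward the stop.

send_rows(moves="0.7 1 0 0 0;0.7 2 0 0 0;0.7 3 0 0 0;0.7 4 0 0 0;0.7 5 0 0 0;0.7 5 0 0 0")

```text
time: 9.35
tcp_pos: [0.4864, 0.0983, 0.0603]
tcp_rot: [2.532, 1.857, -0.009]
ft_force: [-5.8, -11.2, 7.4]
finger_gap: 0.0739
grip_force: 6.6
```

```bash
python3 nest.py w7|cut -c1-420
```

```text
t 9.35 now trough [19.8  0.2 60.3] shift [-19.8   0.3  -0.6] turn -0.2 F [-12.4   2.2   7.4] gap 0.0739 world [0.481 0.079 0.061]
[(40, 113.3), (42, 113.1), (44, 112.3), (46, 111.3), (48, 110.4), (50, 109.7), (52, 108.6), (54, 107.8), (56, 106.9), (58, 106.0), (60, 105.2), (62, 104.1), (64, 103.2), (66, 102.4), (68, 101.5), (70, 100.6), (72, 99.9), (74, 106.9), (76, 106.5), (78, 105.7), (80, 104.7), (82, 104.0), (84, 102.9), (86, 102.0), (88, 101.0), (90, 100.0), (92, 99.4), (94, 98.5), (96, 97.6), (98, 96.5), (100, 95.6), (102, 94.5), (104, 93
```

View pics/w7.png

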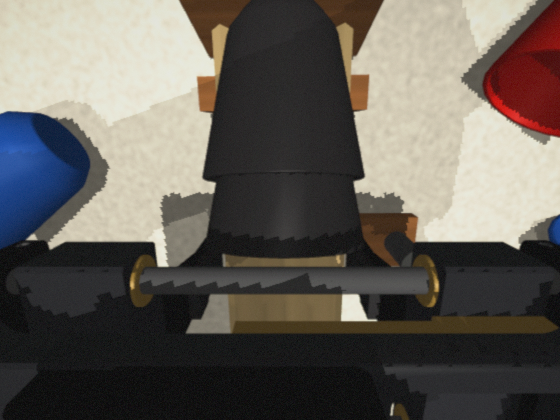

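Contact force rose to 12 N with the pair against the stop and both pots coaxial (rims at rows 175 and 245). Backing off and lifting, then measuring the keeper.

send_rows(moves="0.7 -10 0 0 0;0.7 -30 0 0 0;0.7 -50 0 0 0;0.7 -60 0 0 0;0.7 -60 0 -40 0;-1 -60 0 -90 0;-1 -80 50 -110 0;-1 -120 100 -110 0;-1 -150 140 -110 0;-1 -150 140 -110 0")

```text
time: 10.4
tcp_pos: [0.5781, -0.0884, 0.1715]
tcp_rot: [2.533, 1.851, 0.002]
ft_force: [-0.8, 0.6, 0.7]
finger_gap: 0.0417
grip_force: 0.0
```

Run:
```python
from fit import *
go(0,0,.061)
P0=np.load("P0.npy");o,Rm=frame(P0)
for n in("top","scene"):
    p,d=snap(n);cv2.imwrite(f"pics/{n}2.png",p[:,:,::-1]);np.save(f"{n}2.npy",d)
    r,c,P=cloud(n,d);q=np.c_[(P[:,:2]-o)@Rm,P[:,2]]
    for t in ("keeper_pivot","keeper_tip"):
        for z in optics.tip_of(t,n)[:2]: w=ray(n,z["location"],.066);print(n,t,np.round(z["location"]),round(z["conf"],2),((w[:2]-o)@Rm*1e3).round(1))
    m=(q[:,2]>.068)&(q[:,2]<.088)&(q[:,1]<-.06)&(q[:,1]>-.19)&(q[:,0]>-.17)&(q[:,0]<.03)
    g=q[m];print(n,m.sum(),"min/max",(g.min(0)*1e3).round(),(g.max(0)*1e3).round())
    bar=g[g[:,0]<-.02];l=cv2.fitLine(bar[:,:2].astype(np.float32),cv2.DIST_HUBER,0,.01,.01).ravel()
    print("line",l.round(4),"ang from -x deg",np.degrees(np.arctan2(l[1],l[0])).round(1), "n",len(bar))
    m=(q[:,2]>.08)&(q[:,1]<-.06)&(q[:,1]>-.11)&(q[:,0]>-.03)&(q[:,0]<.04);print("cap",(q[m].mean(0)*1e3).round(1),m.sum(),(q[m].min(0)*1e3).round(),(q[m].max(0)*1e3).round())
T=np.vstack(blackpts(2,P0,xlo=0,xhi=.17));q=np.c_[(T[:,:2]-o)@Rm,T[:,2]]
f=lambda u:np.minimum(abs(res_pot(q-[0,u[4],0],u[0],u[2])),abs(res_pot(q-[0,u[4],0],u[1],u[3])))
s=least_squares(f,[.113,.146,.052,.046,0],loss="soft_l1",f_scale=.003);print("front/back foot x,z",s.x.round(4),np.median(s.fun).round(4))
```

```text
t 10.4 now trough [-131.2 -142.7  171.5] shift [ 130.4 -144.1  109.7] turn -0.4 F [0.3 0.9 0.7] gap 0.0417 world [0.481 0.079 0.061]
top keeper_pivot [208. 262.] 0.66 [  0.8 -79.6]
top keeper_pivot [226. 208.] 0.47 [139.2  14. ]
top 181 min/max [ -90. -124.   68.] [ 18. -76.  88.]
line [ 0.9323  0.3617 -0.0697 -0.1134] ang from -x deg 21.2 n 108
cap [  2.5 -87.7  83.9] 57 [ -30. -103.   80.] [ 18. -76.  89.]
scene keeper_pivot [228. 295.] 0.64 [  8.3 -78.2]
scene keeper_tip [205. 250.] 0.71 [-128.2 -127.2]
scene keeper_tip [254. 354.] 0.47 [160.  -10.9]
scene 331 min/max [-122. -134.   68.] [ 21. -72.  88.]
line [ 0.9375  0.3479 -0.0785 -0.1179] ang from -x deg 20.4 n 212
cap [  4.5 -86.6  83.8] 67 [ -27. -101.   80.] [ 20. -72.  88.]
front/back foot x,z [0.1077 0.1532 0.0576 0.0451 0.0007] 0.0015
```

Run:
```python
from fit import *
P0=np.load("P0.npy");o,Rm=frame(P0)
for n in("top","scene"):
    r,c,P=cloud(n,np.load(f"{n}2.npy"));q=np.c_[(P[:,:2]-o)@Rm,P[:,2]]
    m=(abs(q[:,1])<.006)&(q[:,2]>.08)&(q[:,2]<.125)&(q[:,0]>0)&(q[:,0]<.16)
    g=q[m][np.argsort(q[m,0])];print(n,[(round(a*1e3),round(b*1e3)) for a,_,b in g][::1 if n=="top" else 2][:40])
s=env.read_state();t=(s["tcp_pos"][:2]-o)@Rm*1e3
piv=np.array([5,-86.5]);rho=105
for th,ex in [(110,22),(110,3)]+[(a,0) for a in range(100,-5,-10)]:
    T=np.radians(th);u=np.array([-np.sin(T),np.cos(T)]);pd=np.array([np.cos(T),np.sin(T)])
    c=piv+rho*u-(6+9.5*abs(pd[0])+15*abs(pd[1])+ex)*pd
    d=c-t;print(th,"trough",c.round(),"tool shift",d[0].round(),(-d[1]).round())
print((s["tcp_pos"][2]*1e3).round(1))
```

```text
top [(42, 113), (43, 110), (43, 119), (44, 112), (45, 116), (45, 113), (46, 115), (47, 114), (48, 111), (48, 108), (49, 111), (49, 109), (50, 113), (51, 108), (52, 110), (52, 107), (52, 112), (54, 109), (54, 113), (55, 109), (55, 110), (57, 105), (58, 107), (58, 103), (58, 108), (59, 106), (60, 108), (61, 107), (61, 106), (62, 104), (63, 106), (64, 106), (64, 107), (65, 106), (65, 109), (67, 100), (68, 100), (68, 102), (69, 100), (69, 106)]
scene [(43, 113), (45, 114), (47, 116), (48, 114), (49, 111), (49, 109), (51, 111), (52, 110), (54, 111), (54, 112), (55, 111), (57, 109), (58, 108), (58, 107), (60, 110), (61, 106), (62, 107), (63, 106), (64, 105), (65, 106), (66, 109), (68, 106), (68, 104), (69, 104), (70, 104), (71, 103), (73, 100), (74, 105), (77, 106), (78, 107), (80, 108), (81, 106), (82, 107), (84, 106), (85, 107), (86, 106), (86, 104), (87, 102), (88, 103), (89, 102)]
110 trough [ -78. -165.] tool shift 47.0 27.0
110 trough [ -85. -147.] tool shift 41.0 9.0
100 trough [ -95. -127.] tool shift 31.0 -12.0
90 trough [-100. -108.] tool shift 25.0 -31.0
80 trough [-102.  -90.] tool shift 23.0 -48.0
70 trough [-102.  -73.] tool shift 24.0 -66.0
60 trough [-98. -55.] tool shift 28.0 -84.0
50 trough [-91. -37.] tool shift 35.0 -101.0
40 trough [-80. -21.] tool shift 45.0 -118.0
30 trough [-66.  -6.] tool shift 59.0 -132.0
20 trough [-50.   5.] tool shift 76.0 -144.0
10 trough [-31.  14.] tool shift 94.0 -152.0
0 trough [-10.  18.] tool shift 115.0 -157.0
170.3
```

Pots are unchanged. Going down outside the bar with closed fingers and starting the swing.

send_rows(moves="-1 47 27 0 0;-1 47 27 40 0;-1 47 27 80 0;-1 47 27 110 0;-1 47 27 110 0;-1 44 18 110 0;-1 41 9 110 0;-1 36 -2 110 0;-1 31 -12 110 0;-1 28 -22 110 0")

```text
time: 11.7
tcp_pos: [0.5638, -0.0498, 0.0622]
tcp_rot: [2.531, 1.859, 0.005]
ft_force: [1.1, 0.6, -0.0]
finger_gap: 0.0002
grip_force: 0.3
```

```bash
cat > kp.py <<'E'
from fit import *
P0=np.load("P0.npy");o,Rm=frame(P0);s=env.read_state();t=(s["tcp_pos"][:2]-o)@Rm*1e3
print(t.round(1),s["tcp_pos"][2],"F",(Rm.T@s["ft_force"][:2]).round(1),s["finger_gap"])
piv=np.array([5,-86.5]);rho=105
for th in list(range(95,-5,-10))+[0,-2]:
    T=np.radians(th);u=np.array([-np.sin(T),np.cos(T)]);pd=np.array([np.cos(T),np.sin(T)])
    d=piv+rho*u-(6+9.5*abs(pd[0])+15*abs(pd[1]))*pd-t;print(th,d[0].round(),(-d[1]).round())
E
python3 kp.py
```

```text
[ -98.6 -117.6] 0.06223905359205023 F [ 0.9 -0.9] 0.00017679137227273454
95 1.0 -0.0
85 -3.0 -19.0
75 -4.0 -36.0
65 -2.0 -54.0
55 4.0 -72.0
45 13.0 -89.0
35 25.0 -104.0
25 40.0 -117.0
15 58.0 -128.0
5 78.0 -134.0
0 88.0 -136.0
-2 91.0 -137.0
```

send_rows(moves="-1 -2 -10 1 0;-1 -3 -19 2 0;-1 -4 -28 2 0;-1 -4 -36 2 0;-1 -3 -45 2 0;-1 -2 -54 2 0;-1 1 -63 2 0;-1 4 -72 2 0;-1 8 -81 2 0;-1 13 -89 2 0")

```text
time: 12.7
tcp_pos: [0.482, -0.01, 0.0586]
tcp_rot: [-2.532, -1.86, -0.0]
ft_force: [0.0, -0.5, -0.7]
finger_gap: 0.0006
grip_force: 0.4
```

```bash
python3 kp.py | sed -n '1p;6,$p'
python3 - <<'E'
from h import *
p,d=snap("scene");cv2.imwrite("pics/s3.png",cv2.resize(p[150:300,200:400,::-1],None,fx=4,fy=4))
E
```

```text
[-84.9 -27.8] 0.058569584547480055 F [-0.5 -0.2] 0.0005953570016042842
55 -10.0 18.0
45 -1.0 1.0
35 11.0 -14.0
25 27.0 -28.0
15 44.0 -38.0
5 64.0 -44.0
0 74.0 -46.0
-2 78.0 -47.0
```

View pics/s3.png

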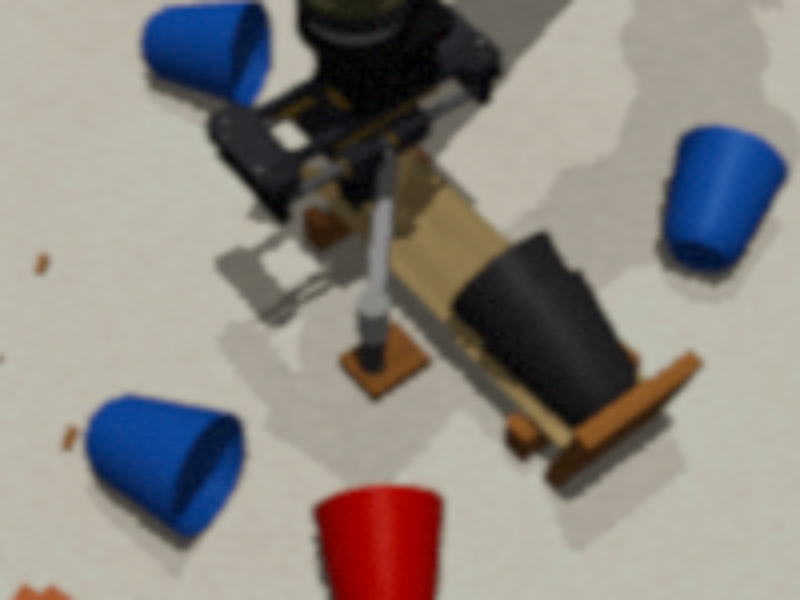

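The keeper bar, from pivot (375,310) to the fingers at about (390,150), has swung to roughly half-way. The nested pots lie against the stop. Continuing the swing.

send_rows(moves="-1 5 -7 -1 0;-1 11 -14 -1 0;-1 19 -21 -1 0;-1 27 -28 -1 0;-1 35 -33 -1 0;-1 44 -38 -1 0;-1 54 -41 -1 0;-1 64 -44 -1 0;-1 68 -45 -1 0;-1 71 -46 -1 0")

```text
time: 13.75
tcp_pos: [0.4601, 0.0714, 0.0595]
tcp_rot: [2.531, 1.861, -0.0]
ft_force: [0.5, -0.5, -0.5]
finger_gap: 0.0004
grip_force: 0.3
```

send_rows(moves="-1 1 0 0 0;-1 2 0 0 0;-1 3 0 0 0;-1 4 0 0 0;-1 4 0 0 0")

```text
time: 14.25
tcp_pos: [0.461, 0.0744, 0.0595]
tcp_rot: [-2.532, -1.86, 0.001]
ft_force: [0.0, -1.3, -0.1]
finger_gap: 0.0007
grip_force: 0.6
```

```bash
python3 kp.py | sed -n '1p;10,$p'
```

```text
[-10.5  17.4] 0.05945176137030128 F [-1.3 -0.4] 0.0007143318572543584
15 -30.0 7.0
5 -10.0 1.0
0 0.0 -1.0
-2 3.0 -2.0
```

send_rows(moves="-1 1 0 0 0;-1 2 0 0 0;-1 3 0 0 0;-1 3 0 0 0")

```text
time: 14.65
tcp_pos: [0.4611, 0.0747, 0.0593]
tcp_rot: [2.532, 1.857, -0.007]
ft_force: [-3.7, -8.1, 4.3]
finger_gap: 0.0005
grip_force: 4.4
```

Run:
```python
from fit import *
go(0,0,.06)
P0=np.load("P0.npy");o,Rm=frame(P0)
for n in("scene","top"):
    p,d=snap(n)
    r,c,P=cloud(n,d);q=np.c_[(P[:,:2]-o)@Rm,P[:,2]]
    rgb=p[r,c].astype(int)
    m=(q[:,2]>.06)&(q[:,2]<.083)&(q[:,1]<.06)&(q[:,1]>-.078)&(q[:,0]>-.03)&(q[:,0]<.03)&(rgb.min(1)>75)&(np.ptp(rgb,axis=1)<30)
    g=q[m];print(n,m.sum())
    if m.sum()>20:
        l=cv2.fitLine(g[:,:2].astype(np.float32),cv2.DIST_HUBER,0,.01,.01).ravel();l*=np.sign(l[1])*np.array([1,1,1,1])if 0 else 1
        print(l.round(4),"theta rad",np.arctan2(-l[0]*np.sign(l[1]),abs(l[1])).round(3),(g.min(0)*1e3).round(),(g.max(0)*1e3).round())
    cv2.imwrite(f"pics/{n}4.png",cv2.resize(p[150:300,200:400,::-1],None,fx=4,fy=4))
```

```text
t 14.65 now trough [-10.3  17.4  59.3] shift [10.3 17.4 -0.7] turn -0.2 F [-8.8  1.1  4.3] gap 0.0005 world [0.481 0.079 0.06 ]
scene 34
[ 0.0307  0.9995  0.0086 -0.0379] theta rad -0.031 [  4. -77.  60.] [16. 56. 83.]
top 0
```

View pics/scene4.png

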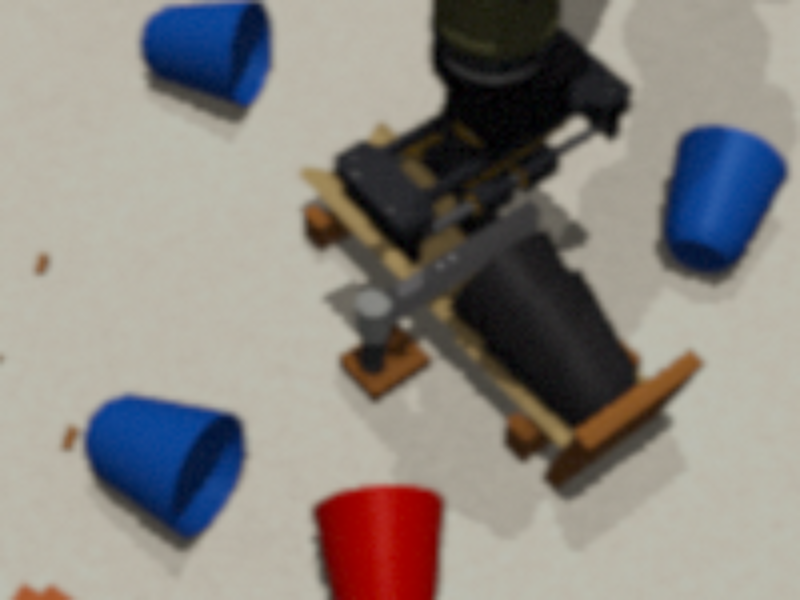

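The bar lies across the trough from (375,305) to (540,225), behind the pots; force rose at its hard stop and the fit gives about 0 rad. Retreating clear.

send_rows(moves="-1 -8 0 0 0;-1 -25 0 0 0;-1 -40 0 0 0;-1 -40 0 -40 0;-1 -40 0 -90 0;-1 -50 0 -120 0;-1 -90 0 -120 0;-1 -110 0 -120 0;-1 -110 0 -120 0;-1 -110 0 -120 0")

```text
time: 15.75
tcp_pos: [0.4286, -0.0274, 0.1789]
tcp_rot: [-2.532, -1.857, -0.0]
ft_force: [-0.2, 0.2, -0.7]
finger_gap: 0.0006
grip_force: 0.0
```

```bash
python3 nest.py w9 | cut -c1-700
python3 - <<'E'
from fit import *
P0=np.load("P0.npy");o,Rm=frame(P0)
p,d=snap("scene");r,c,P=cloud("scene",d);q=np.c_[(P[:,:2]-o)@Rm,P[:,2]];rgb=p[r,c].astype(int)
m=(q[:,2]>.06)&(q[:,2]<.083)&(q[:,1]<.06)&(q[:,1]>-.075)&(q[:,0]>-.04)&(q[:,0]<.03)&(rgb.min(1)>60)&(np.ptp(rgb,axis=1)<35)
l=cv2.fitLine(q[m][:,:2].astype(np.float32),cv2.DIST_HUBER,0,.01,.01).ravel();print(m.sum(),l.round(3))
for t in("glue_tin","brush","wire_spool"):print(t,[np.round(z["location"]) for z in optics.tip_of(t,"scene")[:1]])
cv2.imwrite("pics/scene5.png",cv2.resize(p[150:300,200:400,::-1],None,fx=4,fy=4))
E
```

```text
t 15.75 now trough [-117.3   18.1  178.9] shift [117.3  17.8 118. ] turn -0.2 F [ 0.2  0.2 -0.7] gap 0.0006 world [0.481 0.079 0.061]
[]
284 [ 0.008 -1.     0.013 -0.019]
glue_tin [array([324., 413.])]
brush [array([255., 442.])]
wire_spool [array([180., 146.])]
```

View pics/scene5.png

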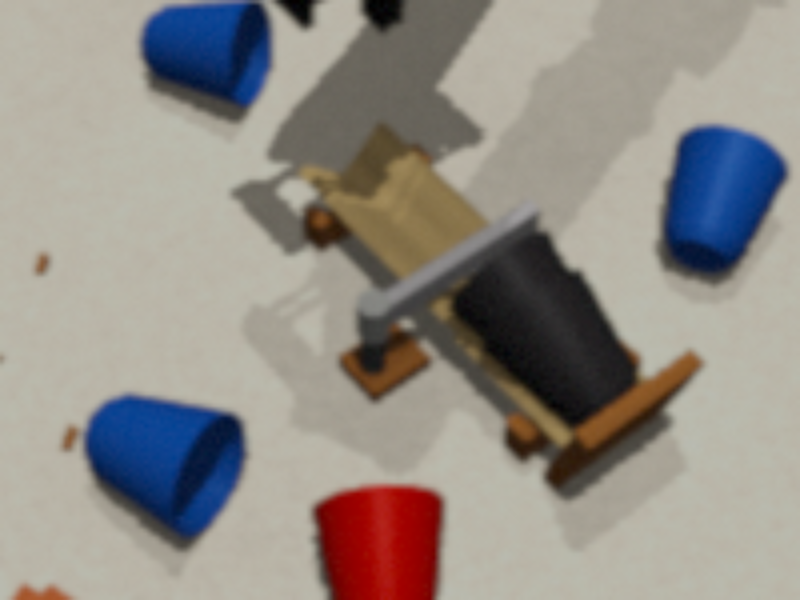

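The keeper is shut from (375,305) to (535,215), about 0.01 rad off. The nested pots lie by the stop, the bystanders are unmoved, and the arm is clear. Handing in.

```bash
python3 -c "
from plant import env
print(env.hand_in())"
```

```text
the job is handed in; nothing more can be done
None
```

I handed the job in at about 16 s. The front pot is nested in the back one (feet about 34 mm apart, against the stop), the keeper is shut to within about 0.01 rad, and the tin, brush and spool are where they were; the hand-in returned no verdict.

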